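# Load two steel balls with the trigger-operated dispenser

### The job

Load the two-well carrier with steel balls from the bench dispenser, one ball in each well: slide the carrier so that a well is under the drop hole, squeeze the trigger on the fixed grip fully and let it spring back so that one ball drops, then do the same for the other well. Finally slide the loaded carrier fully home against its end stop. Do not touch the balls with the fingers, leave the third ball in the dispenser, and leave the hammer, tin and spool where they are.

Things in the scene. Friction and masses are not known exactly. Their poses are not given: they have to be found in the camera images.
- dispenser: ball dispenser fixed to the bench: steel base plate 175 x 455 x 10 mm with two rails along its y axis and an end stop block at y 210 mm. Origin on the bench right below the drop hole; at yaw 0 x points away from the robot, y left along the rails, z up. Yaw varies. A narrow bridge over the rails (x -34 to 123, y -40 to 40, z 70 to 128 mm) carries a magazine of balls
- drop_hole (a point): centre of the underside of the drop hole (50 x 46 mm) in the bridge, 70 mm above the bench, at dispenser x 0, y 0. Squeezing the trigger carries one ball 45 mm towards -x to this hole in an aluminium pocket slide; on release the slide returns and takes in the next ball
- grip_top (a point): centre of the top of the fixed black pistol grip, which stands upright at dispenser x 85, y -165 mm: 24 mm thick in x, 32 mm wide in y, z 60 to 165 mm. Between it and the bridge is a grey gear case (x 38 to 94, y -75 to -41, z 50 to 118 mm)
- trigger_tip (a point): upper end of the trigger, a steel blade 80 x 24 x 10 mm; moves with it. It is in front (-x) of the grip, hinged at its foot, 78 mm above the bench, 22 mm in front of the grip's centre, axis along y. At rest it leans 0.36 rad to -x; push or squeeze it towards the grip until upright. 60 mm above the hinge, grip plus trigger is 61 mm thick at rest, 39 mm squeezed
- trigger (a joint): trigger angle: 0 at rest, 0.35 rad fully squeezed; a spring returns it (about 4 N at the tip at rest, 8 N fully squeezed). A ball drops only when nearly fully squeezed (above about 0.33)
- carrier (a joint): carrier position along its rails towards the dispenser's +y: 0 at the right-hand end, 0.21 m home against the end stop at the left. Stays where left; about 3 N to slide. The leading well is under the drop hole at 0.06, the trailing well at 0.14; 10 mm off still catches the ball
- well_lead (a point): leading (+y) well of the carrier: centre of a ball seated in it, 44 mm above the bench. The carrier is an aluminium plate 72 x 172 mm with two conical cups, 62 mm wide and 30 mm high with 8 mm thick floors, 80 mm apart; cup rims 46 mm above the bench
- well_trail (a point): trailing (-y) well of the carrier: centre of a ball seated in it
- post_top (a point): top centre of the carrier's black upright round post, 22 mm in diameter, standing free from 22 to 105 mm above the bench, 100 mm in front (-x) of the wells' line, midway between them; push it or grip it to slide the carrier
- magazine (a point): centre of the ball lying ready in the dispenser's pocket: dispenser x 45, y 0, z 100 mm; the others are stacked on it, 40 mm apart, between 4 upright rods (to z 218 mm)
- ball_1_center (a point): centre of the lowest steel ball, 40 mm in diameter, 40 to 85 g; lies ready in the pocket at the start
- ball_2_center (a point): centre of the second ball, on top of the first at the start
- ball_3_center (a point): centre of the third, topmost ball, which is to stay in the dispenser
- hammer: a loose hammer lying on the bench, about 260 mm long, origin under its middle; leave alone
- tin: a plain metal tin 72 mm wide, 110 mm high, origin at the centre of its foot; leave alone
- spool: a copper-coloured wire spool lying flat, 150 mm wide, 55 mm high, origin at the centre of its underside; leave alone
Not all that is in view belongs to the job. Leave any black look-alike of the part that bears ball_3_center alone.

How it is judged:
On the way, in this order (a step that is already met when the one before it is completed fails the run):
1. the first ball lies in one of the wells and the trigger has been let go ((distance between ball_1_center and well_lead below 0.012 m or distance between ball_1_center and well_trail below 0.012 m) and value of joint trigger below 0.04 rad), for 0.2 s.
2. the second ball lies in the other well and the trigger has been let go (all of step 1 and (distance between ball_2_center and well_lead below 0.012 m or distance between ball_2_center and well_trail below 0.012 m)), for 0.2 s.
At the end, for the whole second after the job is handed in: each of the two wells holds one ball (centre within 12 mm of its seated place), the carrier is home (within 8 mm of its end stop), the trigger is released (below 0.04 rad), and the third ball lies ready in the dispenser's pocket (within 12 mm) (((distance between ball_1_center and well_lead below 0.012 m and distance between ball_2_center and well_trail below 0.012 m) or (distance between ball_1_center and well_trail below 0.012 m and distance between ball_2_center and well_lead below 0.012 m)) and value of joint carrier above 0.202 m and value of joint trigger below 0.04 rad and distance between ball_3_center and magazine below 0.012 m); the robot touches nothing.
It fails at once if a finger touches a ball (contact force between the fingers and ball_1 above 1 N or contact force between the fingers and ball_2 above 1 N or contact force between the fingers and ball_3 above 1 N).
It fails at once if the third ball leaves the dispenser (z of ball_3_center in the frame of dispenser below 0.08 m).
It fails at once if hammer, tin or spool is moved more than 20 mm (distance of any of hammer, tin, spool from where it was at the start of the episode above 0.02 m).
It also fails if it takes over 64 s, if anything falls off the work surface, if the arm or the gripper's body presses on something with over 40 N, if the wrist force passes 120 N, or if a joint passes its speed limit or range.

### The arm

A 6-joint arm with a two-finger parallel gripper is mounted at the origin on the work surface. World frame = base frame: x ahead of the robot, y to its left, z up, the work surface at z = 0. Lengths are in m, angles in rad, forces in N, time in s.
With the tool pointing down it reaches from about 0.35 to 0.85 m from the base axis. Payload 8.1 kg.
Tool frame: the origin (TCP) lies between the finger pads; the fingertips stand 11 mm ahead of it and the grasp point (between the pads) lies 8 mm behind it (tips_ahead is the z of the fingertips in the tool frame, in m); z points along the fingers, y is the line along which they close (so a half turn about z gives the same grasp; the last joint's range is limited). The gripper opens to 93 mm and grips with 3 to 60 N. Pads are 15 mm wide; open, the fingers measure 128 mm over their backs; the gripper's body (75 mm by 188 mm) begins 65 mm behind the grasp point.
Start: joints at [-1.308, 0.13, 1.488, -0, 1.523, -0.085], TCP at [0.205, -0.564, 0.23] pointing down, gripper open.
Joint ranges: [-2.96, 2.96], [-0.89, 2.26], [0.02, 2.5], [-1.34, 4.48], [0, 2.73], [-2.66, 2.66]. Speed limits (rad/s): [2.39, 2.39, 2.79, 3.14, 3.14, 3.14].

### API

Orientations are given as a rotation vector (axis times angle).
In Python, from plant import read_state, read_camera, close_job, tips_ahead gives the robot as it stands. The module is installed in compiled form; this text tells all that it offers.
- The arm moves only by the tool move_arm, never from a script. Its argument "plan" is a list of rows, each a list of 7 numbers: the turn, a rotation vector about the tool's x, y, z in units of 6 degrees (1.0 is 6 degrees), then the shift along the tool's x, y, z in units of 25 mm (1.0 is 25 mm), then the finger opening in mm, from 0 to 93. A call has exactly 10 rows; each row shifts and turns the commanded pose from where the row before left it, along the tool's axes as they then stand; what a row does not reach is not made up. A row lasts 1/10 s, in which the tool goes at most 50 mm and 8.59 degrees, less where a joint would pass 70% of its speed; a pose out of reach is approached as far as the arm can. A call is refused whole if a number of a shift passes 1 or a number of a turn 1, either way. A call with a gripper value outside its range is refused whole. The fingers move at their own pace and stop on an object; "force" is the grip in N (left out, the last holds). Time passes only in rows, so rows that do not move let the fingers close, or fill a call up. It gives the time, the measured TCP pose, the force, the opening and the grip force at its end, in the units of the state.
- read_state(): the state, without advancing time (a new reading comes with each control period).
- read_camera(name): name is "scene" or "top" or "wrist"; returns a dict with "frame" (480x640x3 uint8, red, green, blue), "z_map" (480x640 float32, m along the optical axis (not along the pixel's ray), 0 where there is no reading), "fx", "fy", "cx", "cy" (pixels), "distortion" ([k1, k2, p1, p2, k3] as OpenCV has them; the pictures are not rectified), "rvec" (rotation vector, rad) and "tvec" (3), from world to camera coordinates, as OpenCV has them. Camera axes: x right, y down, z forward; pixel columns grow to the right and rows downward; lengths in m; the calibration is good to about 2 mm. A picture is of the moment at which its call begins.
- close_job(): hands the job in; it is judged then, once.
The state is a dict: "t": time; "q": joint angles; "dq": joint speeds; "joint_torque": joint torques, N m; "tool_pos": TCP position; "orientation": TCP orientation; "force": force on the tool from outside, world axes, zero at the start; "wrist_torque": the same for the moment, N m; "opening": finger opening in m; "gripper_force": force on a finger pad.
Only numpy, scipy, OpenCV 4.12 (cv2) and the standard library are available. Lean on these libraries where they do the work, as an engineer would, in place of code of your own. Each camera call takes 0.05 s, during which the arm holds its last target. There are 200 camera calls.

## Working session

There is one attempt and no reset: what is moved stays moved. The work goes in short steps, Python scripts to look and compute and a tool call to move; the robot and the scene stay as the last step left them, time stands still between calls to the robot, and variables do not carry over. Pictures are saved under pics/ and viewed, at most 10 in all, crops included, and the job is handed in when it is done.

Besides the shell and the picture viewer there is one more tool, called after ">>>" as a command line: name --pt "numbers of a row" for each row, then --argument value for the rest. move_arm: Moves the arm, as the interface text tells. Its arguments: {"type":"object","properties":{"plan":{"type":"array","items":{"type":"array","items":{"type":"number"}}},"force":{"type":"number"}},"required":["plan"]}

```bash
mkdir -p pics; cat > h.py <<'E'
import numpy as np,cv2
from plant import read_state,read_camera
from scipy.spatial.transform import Rotation as R
def grab(n):
    c=read_camera(n); c['K']=np.array([[c['fx'],0,c['cx']],[0,c['fy'],c['cy']],[0,0,1.]]);c['D']=np.array(c['distortion'],float)
    c['R']=R.from_rotvec(np.ravel(c['rvec'])).as_matrix();c['t']=np.ravel(c['tvec']);return c
def save(c,n): cv2.imwrite('pics/'+n,c['frame'][:,:,::-1])
def ray(c,u,v):
    p=cv2.undistortPoints(np.array([[[u,v]]],float),c['K'],c['D'])[0,0];return np.array([p[0],p[1],1.])
def world(c,u,v,z=None):
    "depth-based, or on plane z"
    d=ray(c,u,v)
    if z is None: return c['R'].T@(d*c['z_map'][int(v),int(u)]-c['t'])
    o=-c['R'].T@c['t'];w=c['R'].T@d;return o+w*(z-o[2])/w[2]
def proj(c,P): return cv2.projectPoints(np.array(P,float).reshape(-1,1,3),c['R'],c['t'],c['K'],c['D'])[0][:,0]
E
python3 - <<'E'
from h import *
import pickle
for n in('scene','top'):
    c=grab(n);save(c,n+'0.png');pickle.dump(c,open(n+'.pkl','wb'))
print(read_state())
E
```

```text
{'t': 0.1, 'q': array([-1.30838295e+00,  1.31073216e-01,  1.48915403e+00, -7.27275884e-05,
        1.52301508e+00, -8.54042641e-02]), 'dq': array([-1.01414941e-03,  6.50622464e-04, -2.86235297e-03, -3.61071593e-04,
        2.27558589e-05,  1.50722276e-03]), 'joint_torque': array([ 1.53342062e-03, -5.61341500e+01, -4.93093300e+01,  7.70773133e-02,
        2.92420050e-02, -7.91858884e-05]), 'tool_pos': array([ 0.20437266, -0.56359343,  0.22870874]), 'orientation': array([-3.09259158e+00, -5.43323080e-01,  3.42523819e-04]), 'force': array([-0.41597056,  0.49126752, -0.40788049]), 'wrist_torque': array([ 0.03174211, -0.00236242,  0.01391661]), 'gripper_force': 0.0, 'opening': 0.09284930639109465}
```

View pics/top0.png

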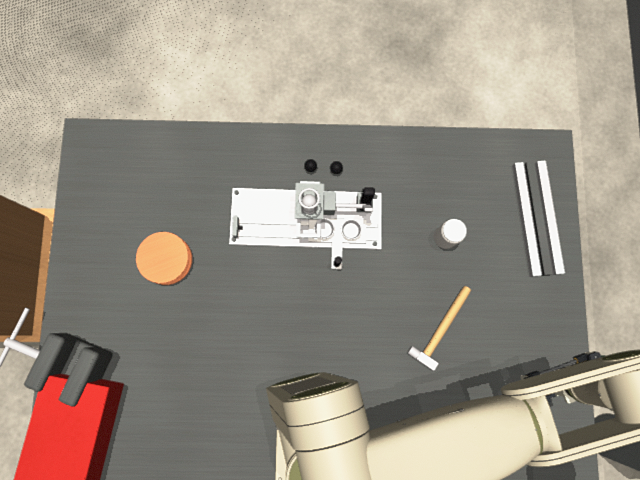

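View pics/scene0.png

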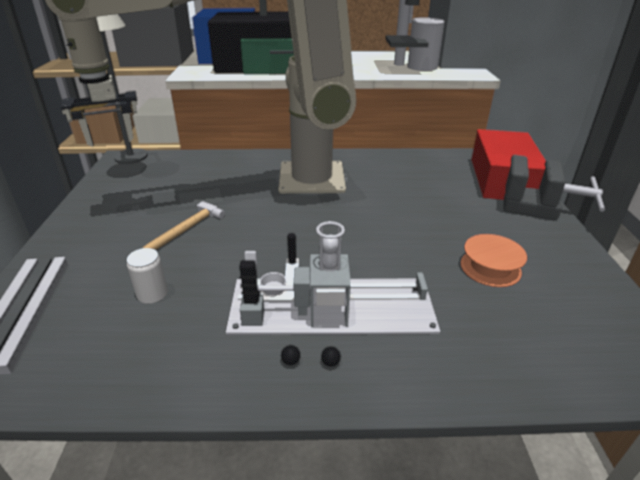

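The top view shows the dispenser plate with corners at about (231,188), (382,192), (380,249) and (229,244). The post is at (337,262), the grip at (368,195), the wells near (322,229) and (352,229), and two black look-alike balls at (311,166) and (336,167). Next is an enlarged crop.

```bash
python3 - <<'E'
from h import *
import pickle
c=pickle.load(open('top.pkl','rb'))
f=c['frame'][155:280,220:395,::-1];cv2.imwrite('pics/topc.png',cv2.resize(f,None,fx=4.5,fy=4.5,interpolation=cv2.INTER_CUBIC))
for u,v in [(231,188),(382,192),(380,249),(229,244)]: print(world(c,u,v,.01))
for u,v in [(337,261),(368,191),(352,231),(311,199),(366,212)]: print((u,v),world(c,u,v))
E
```

```text
[0.72986337 0.26944346 0.01      ]
[ 0.72690622 -0.19109865  0.01      ]
[ 0.55030081 -0.18391197  0.01      ]
[0.55696183 0.26738752 0.01      ]
(337, 261) [ 0.49836222 -0.05045021  0.10516304]
(368, 191) [ 0.68725233 -0.13150384  0.15968122]
(352, 231) [ 0.60156175 -0.09893445  0.0202841 ]
(311, 199) [0.65246788 0.02546568 0.19316776]
(366, 212) [ 0.66319522 -0.14205413  0.00990296]
```

View pics/topc.png

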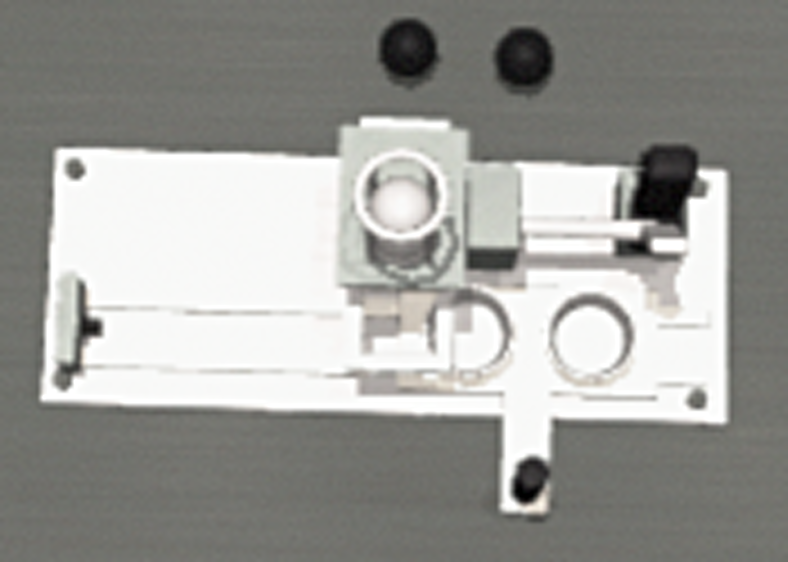

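The crop shows the post top at (530,478), which is top pixel (337.8,261.2). The grip top is near (670,158), the trigger tip near (668,240), the ring centre at (401,195), and the wells at (470,337) and (592,337). The real grip is the black upright on the plate. The possible mix-ups are the post at (337,262) and the two black balls at (311,166) and (336,167), which look like magazine balls.

```bash
python3 - <<'E'
from h import *
import pickle
from scipy.optimize import least_squares
c=pickle.load(open('top.pkl','rb'))
g=lambda x,y:(220+x/4.5,155+y/4.5)
for n,p in dict(TL=(55,148),TR=(727,170),BR=(727,423),BL=(40,401)).items(): print(n,world(c,*g(*p),.01))
v,u=np.mgrid[155:280,220:395]
P=np.array([world(c,a,b) for a,b in zip(u.ravel(),v.ravel())])
def cl(n,m): q=P[m];print(n,len(q),q.min(0).round(4),q.max(0).round(4),q.mean(0).round(4))
x,y,z=P.T
cl('post',(z>.098)&(z<.115)&(x<.53))
cl('griptop',(z>.158)&(z<.172)&(y<-.1))
cl('trigtip',(z>.12)&(z<.158)&(y<-.1)&(x<.665))
cl('ring',(z>.2)&(y>-.05))
cl('bridge',(z>.122)&(z<.135)&(y>-.06))
cl('gear',(z>.112)&(z<.122)&(y>-.1)&(x>.6))
cl('stop',(z>.03)&(y>.2))
cl('rim',(z>.04)&(z<.05)&(y<.0)&(x<.65))
# scene-camera too
c=pickle.load(open('scene.pkl','rb'))
v,u=np.mgrid[220:340,220:445]
P=np.array([world(c,a,b) for a,b in zip(u.ravel(),v.ravel())]);x,y,z=P.T
print('scene');cl('griptop',(z>.158)&(z<.172)&(y<-.1)&(abs(x-.68)<.06))
cl('post',(z>.09)&(z<.11)&(x<.53)&(x>.4))
cl('trigtip',(z>.12)&(z<.158)&(y<-.1)&(x<.665)&(x>.58))
cl('bridge',(z>.122)&(z<.135)&(y>-.06)&(x>.5))
E
```

```text
TL [0.73029131 0.26575235 0.01      ]
TR [ 0.72442026 -0.18972096  0.01      ]
BR [ 0.55038818 -0.18858023  0.01      ]
BL [0.55661962 0.26770199 0.01      ]
post 50 [ 0.4931 -0.0618  0.0987] [ 0.5133 -0.0421  0.1128] [ 0.503  -0.0517  0.1043]
griptop 95 [ 0.6364 -0.1482  0.1581] [ 0.6984 -0.1172  0.1705] [ 0.6844 -0.133   0.164 ]
trigtip 41 [ 0.634  -0.1432  0.1207] [ 0.6544 -0.1203  0.1579] [ 0.6422 -0.1312  0.1461]
ring 246 [0.2934 0.0044 0.2   ] [0.678  0.0599 1.5662] [0.5187 0.0297 0.7098]
bridge 641 [ 0.614  -0.0368  0.122 ] [0.7231 0.0725 0.135 ] [0.6663 0.0304 0.1279]
gear 257 [ 0.6185 -0.0429  0.112 ] [0.7254 0.0674 0.122 ] [ 0.6731 -0.014   0.1177]
stop 112 [0.5768 0.2307 0.0312] [0.635  0.2562 0.0511] [0.6055 0.2483 0.0437]
rim 127 [ 0.4981 -0.1233  0.0401] [ 0.6343 -0.0022  0.0497] [ 0.6053 -0.0642  0.045 ]
scene
griptop 129 [ 0.6773 -0.1504  0.1581] [ 0.7018 -0.1195  0.1654] [ 0.6917 -0.1344  0.1624]
post 73 [ 0.4957 -0.0642  0.091 ] [ 0.5178 -0.0448  0.1059] [ 0.5091 -0.0538  0.0997]
trigtip 108 [ 0.6365 -0.1456  0.1227] [ 0.6513 -0.1223  0.1565] [ 0.6444 -0.1326  0.146 ]
bridge 956 [ 0.6153 -0.0087  0.122 ] [0.7194 0.0706 0.1348] [0.6806 0.0302 0.1269]
```

>>> move_arm --pt "0 0 -1 0 0 0 60" --pt "0 0 -1 0 0 0 60" --pt "0 0 -1 0 0 0 60" --pt "0 0 -1 0 0 0 60" --pt "0 0 -1 0 0 0 60" --pt "0 0 -1 0 0 0 60" --pt "0 0 -1 0 0 0 60" --pt "0 0 -1 0 0 0 60" --pt "0 0 -1 0 0 0 60" --pt "0 0 -1 0 0 0 60" --force 25

```text
t: 1.1
tool_pos: [0.2044, -0.5637, 0.229]
orientation: [-2.403, -2.022, -0.001]
force: [-0.2, -0.0, -0.5]
opening: 0.0599
gripper_force: 0.0
```

>>> move_arm --pt "0 0 -1 0 0 0 60" --pt "0 0 -0.55 0 0 0 60" --pt "0 0 0 1 0.6 0 60" --pt "0 0 0 1 0.6 0 60" --pt "0 0 0 1 0.6 0 60" --pt "0 0 0 1 0.6 0 60" --pt "0 0 0 1 0.6 0 60" --pt "0 0 0 1 0.6 0 60" --pt "0 0 0 1 0.6 0 60" --pt "0 0 0 1 0.6 0 60"

```text
t: 2.1
tool_pos: [0.3275, -0.3644, 0.2292]
orientation: [-2.236, -2.206, -0.0]
force: [1.1, -0.4, 1.0]
opening: 0.0601
gripper_force: 0.0
```

```bash
cat >> h.py <<'E'
YAW=-.0133;O=np.array([.606,.032,0]);RD=R.from_euler('z',YAW).as_matrix()
def disp(p): return RD.T@(np.array(p)-O)
def rep(s=None):
    s=s or read_state();M=R.from_rotvec(s['orientation']).as_matrix()
    T=np.c_[RD[:,1],RD[:,0],-RD[:,2]]
    print('t',round(s['t'],2),'disp mm',(disp(s['tool_pos'])*1e3).round(1),'turn err units',(np.degrees(R.from_matrix(M.T@T).as_rotvec())/6).round(2),'F',s['force'].round(1),'open',round(s['opening']*1e3,1),'gf',s['gripper_force'])
E
python3 -c "from h import *;rep()"
```

```text
t 2.1 disp mm [-273.2 -400.1  229.2] turn err units [-0.   -0.01 -0.  ] F [ 1.1 -0.4  1. ] open 60.1 gf 0.0
```

>>> move_arm --pt "0 0 0 1 0.69 0 60" --pt "0 0 0 1 0.69 0 60" --pt "0 0 0 1 0.69 0 60" --pt "0 0 0 1 0.69 0 60" --pt "0 0 0 1 0.69 0 60" --pt "0 0 0 1 0.69 0 60" --pt "0 0 0 1 0.69 0 60" --pt "0 0 0 1 0.69 0 60" --pt "0 0 0 1 0.69 0 60" --pt "0 0 0 1 0.69 0 60"

```text
t: 3.1
tool_pos: [0.5034, -0.1168, 0.2292]
orientation: [-2.236, -2.206, 0.001]
force: [0.2, -0.4, 0.3]
opening: 0.0604
gripper_force: 0.0
```

>>> move_arm --pt "0 0 0 0.9 0 0 60" --pt "0 0 0 0.9 0 0 60" --pt "0 0 0 0.8 0 0 60" --pt "0 0 0 0 0 0.6 60" --pt "0 0 0 0 0 0.7 60" --pt "0 0 0 0 0 0.7 60" --pt "0 0 0 0 0 0 60" --pt "0 0 0 0 0 0 60" --pt "0 0 0 0 0 0 60" --pt "0 0 0 0 0 0 60"

```text
t: 4.1
tool_pos: [0.5045, -0.0534, 0.1807]
orientation: [2.236, 2.205, 0.001]
force: [-0.0, 0.7, 0.2]
opening: 0.0602
gripper_force: 0.0
```

```bash
python3 - <<'E'
from h import *
rep();c=grab('wrist');save(c,'w1.png')
d=lambda p:O+RD@np.array(p)
print(proj(c,[d(p) for p in [(-.1,-.0858,.105),(0,0,.07),(.085,-.165,.165),(.035,-.165,.153)]]))
E
```

```text
t 4.1 disp mm [-100.3  -86.8  180.7] turn err units [ 0.02  0.   -0.  ] F [-0.   0.7  0.2] open 60.2 gf 0.0
[[317.44196404 250.13237922]
 [473.02876884 105.67902177]
 [649.94998781 418.42504354]
 [554.20334949 408.03629686]]
```

View pics/w1.png

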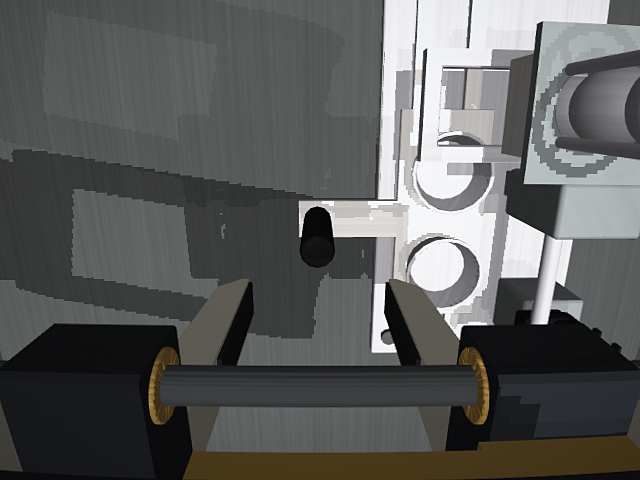

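The wrist view shows the post top at (317,251). The model predicted (317,250), so the pose fit holds. Next I descend, grip the post and slide the carrier.

>>> move_arm --pt "0 0 0 0 0 0.8 60" --pt "0 0 0 0 0 0.8 60" --pt "0 0 0 0 0 0.8 60" --pt "0 0 0 0 0 0.8 60" --pt "0 0 0 0 0 0.8 60" --pt "0 0 0 0 0 0 60" --pt "0 0 0 0 0 0 10" --pt "0 0 0 0 0 0 10" --pt "0 0 0 0 0 0 10" --pt "0 0 0 0 0 0 10" --force 25

```text
t: 5.15
tool_pos: [0.5047, -0.0532, 0.0807]
orientation: [2.235, 2.205, 0.002]
force: [0.7, -0.3, -0.5]
opening: 0.0326
gripper_force: 0.0
```

>>> move_arm --pt "0 0 0 0 0 0 10" --pt "0 0 0 0.2 0 0 10" --pt "0 0 0 0.3 0 0 10" --pt "0 0 0 0.4 0 0 10" --pt "0 0 0 0.4 0 0 10" --pt "0 0 0 0.3 0 0 10" --pt "0 0 0 0.2 0 0 10" --pt "0 0 0 0.05 0 0 10" --pt "0 0 0 0 0 0 10" --pt "0 0 0 0 0 0 10"

```text
t: 6.15
tool_pos: [0.5043, -0.0064, 0.0801]
orientation: [-2.236, -2.206, 0.0]
force: [-3.6, 0.5, 7.3]
opening: 0.0215
gripper_force: 25.0
```

```bash
python3 -c "from h import *;rep()"
```

```text
t 6.15 disp mm [-101.2  -39.7   80.1] turn err units [-0.01 -0.    0.  ] F [-3.6  0.5  7.3] open 21.5 gf 25.000517070293427
```

>>> move_arm --pt "0 0 0 0 0 0 70" --pt "0 0 0 0 0 0 70" --pt "0 0 0 0 0 -0.5 70" --pt "0 0 0 0 0 -1 70" --pt "0 0 0 0 0 -1 70" --pt "0 0 0 0 0 -1 93" --pt "0 0 0 0 0 -1 93" --pt "0 0 0 0 0 -0.5 93" --pt "0 0 0 0 0 0 93" --pt "0 0 0 0 0 0 93"

```text
t: 7.15
tool_pos: [0.5044, -0.0068, 0.2041]
orientation: [-2.236, -2.206, 0.0]
force: [-0.9, -1.4, -1.0]
opening: 0.0921
gripper_force: 0.0
```

```bash
python3 - <<'E'
from h import *
rep()
c=grab('wrist');v,u=np.mgrid[120:300:2,260:380:2]
P=np.array([disp(world(c,a,b)) for a,b in zip(u.ravel(),v.ravel())]);m=(P[:,2]>.1)&(P[:,2]<.11)
print(m.sum(),P[m].min(0),P[m].max(0),P[m].mean(0))
c=grab('top');v,u=np.mgrid[245:280,300:360]
P=np.array([disp(world(c,a,b)) for a,b in zip(u.ravel(),v.ravel())]);m=(P[:,2]>.098)&(P[:,2]<.112)
print(m.sum(),m.any() and P[m].mean(0))
E
```

```text
t 7.15 disp mm [-101.1  -40.1  204.1] turn err units [-0. -0. -0.] F [-0.9 -1.4 -1. ] open 92.1 gf 0.0
195 [-0.11012295 -0.0501997   0.10013251] [-0.08986854 -0.03003012  0.10686165] [-0.10038908 -0.03967887  0.10424674]
0 False
```

>>> move_arm --pt "0 0 0 -1 0 0 93" --pt "0 0 0 -1 0 0 93" --pt "0 0 0 -1 0.84 0 93" --pt "0 0 0 -1 1 0 93" --pt "0 0 0 -1 1 0 93" --pt "0 0 0 0 1 0 93" --pt "0 0 0 0 1 0 93" --pt "0 0 0 0 1 0 93" --pt "0 0 0 0 1 0 93" --pt "0 0 0 0 0 0 93"

```text
t: 8.25
tool_pos: [0.6747, -0.1337, 0.2013]
orientation: [-2.234, -2.205, 0.002]
force: [0.7, 0.1, 0.2]
opening: 0.0932
gripper_force: 0.0
```

```bash
python3 - <<'E'
from h import *
rep();c=grab('wrist');save(c,'w2.png')
d=lambda p:O+RD@np.array(p)
print(proj(c,[d(p) for p in [(.085,-.165,.165),(.035,-.165,.153)]]))
v,u=np.mgrid[0:300:2,150:500:2]
P=np.array([disp(world(c,a,b)) for a,b in zip(u.ravel(),v.ravel())])
for lo,hi,x0,x1 in((.16,.17,.06,.12),(.13,.16,.01,.06)):
    m=(P[:,2]>lo)&(P[:,2]<hi)&(P[:,0]>x0)&(P[:,0]<x1)&(P[:,1]<-.12)
    print(m.sum(),m.any() and (P[m].min(0).round(4),P[m].max(0).round(4)))
E
```

```text
t 8.25 disp mm [  70.9 -164.8  201.3] turn err units [-0.03 -0.01  0.  ] F [0.7 0.1 0.2] open 93.2 gf 0.0
[[344.56808485 277.09076218]
 [251.48155687 268.4048338 ]]
548 (array([ 0.0734, -0.1791,  0.16  ]), array([ 0.0963, -0.1504,  0.1662]))
389 (array([ 0.0303, -0.1773,  0.1303]), array([ 0.0484, -0.1536,  0.1563]))
```

View pics/w2.png

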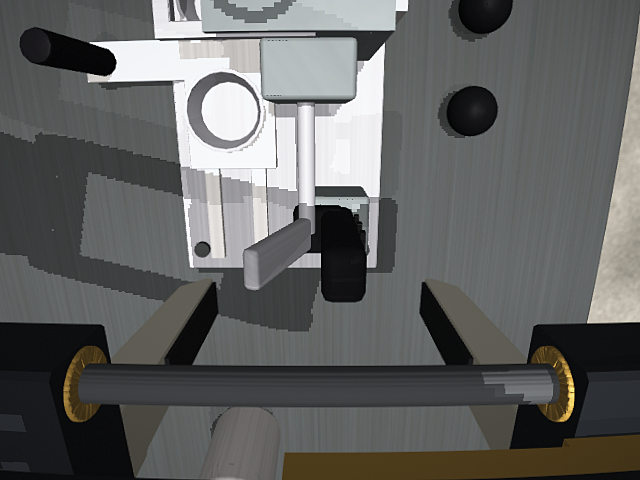

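The wrist view shows the grip top at (344,277) and the trigger tip at (252,270), both between the open fingers and matching the model. Now I descend and squeeze.

>>> move_arm --pt "0 0 0 0 0 0.7 93" --pt "0 0 0 0 0 0.7 93" --pt "0 0 0 0 0 0.7 93" --pt "0 0 0 0 0 0.7 93" --pt "0 0 0 0 0 0 93" --pt "0 0 0 0 0.26 0 93" --pt "0 0 0 0 0 0 93" --pt "0 0 0 0 0 0 30" --pt "0 0 0 0 0 0 30" --pt "0 0 0 0 0 0 30" --force 30

```text
t: 9.3
tool_pos: [0.68, -0.1345, 0.1366]
orientation: [2.236, 2.206, -0.001]
force: [-8.9, 0.1, 7.3]
opening: 0.0735
gripper_force: 4.4
```

>>> move_arm --pt "0 0 0 0 0 0 30" --pt "0 0 0 0 0 0 30" --pt "0 0 0 0 0 0 30" --pt "0 0 0 0 0 0 30" --pt "0 0 0 0 0 0 30" --pt "0 0 0 0 0 0 30" --pt "0 0 0 0 0 0 30" --pt "0 0 0 0 0 0 30" --pt "0 0 0 0 0 0 30" --pt "0 0 0 0 0 0 30"

```text
t: 10.3
tool_pos: [0.6803, -0.1347, 0.1368]
orientation: [2.236, 2.206, -0.001]
force: [-8.4, -0.0, 6.8]
opening: 0.039
gripper_force: 30.0
```

```bash
python3 -c "from h import *;rep()"
```

```text
t 10.3 disp mm [  76.5 -165.7  136.8] turn err units [ 0.    0.01 -0.  ] F [-8.4 -0.   6.8] open 39.0 gf 30.001752376556396
```

>>> move_arm --pt "0 0 0 0 0 0 93" --pt "0 0 0 0 0 0 93" --pt "0 0 0 0 -0.15 0 93" --pt "0 0 0 0 -0.15 0 93" --pt "0 0 0 0 0 0 93" --pt "0 0 0 0 0 0 93" --pt "0 0 0 0 0 -0.8 93" --pt "0 0 0 0 0 -1 93" --pt "0 0 0 0 0 -1 93" --pt "0 0 0 0 0 0 93"

```text
t: 11.3
tool_pos: [0.6761, -0.1347, 0.2109]
orientation: [2.23, 2.201, 0.008]
force: [0.4, -0.8, 1.7]
opening: 0.0928
gripper_force: 0.0
```

```bash
python3 - <<'E'
from h import *
rep()
a=grab('wrist')['frame'][0:300,:,::-1];b=grab('scene')['frame'][210:340,215:445,::-1]
im=np.zeros((600,640,3),np.uint8);im[:300]=a;r=cv2.resize(b,None,fx=2.3,fy=2.3);im[300:300+r.shape[0],:r.shape[1]]=r
cv2.imwrite('pics/w3.png',im)
E
```

```text
t 11.3 disp mm [  72.3 -165.8  210.9] turn err units [0.09 0.02 0.  ] F [ 0.4 -0.8  1.7] open 92.8 gf 0.0
```

View pics/w3.png

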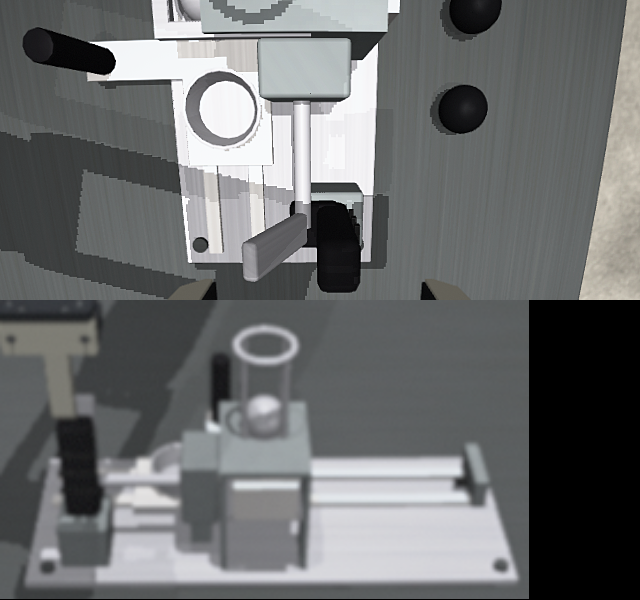

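The wrist crop shows the ball in the leading well at (188,8), the trigger sprung back, and the magazine stack one ball lower. Next I go back to the post.

>>> move_arm --pt "0 0 0 0 -1 0 93" --pt "0 0 0 0 -1 0 93" --pt "0 0 0 0 -1 0 93" --pt "0 0 0 0 -1 0 80" --pt "0 0 0 1 -1 0 60" --pt "0 0 0 1 -1 0 60" --pt "0 0 0 1 -0.93 0 60" --pt "0 0 0 1 0 0 60" --pt "0 0 0 1 0 0 60" --pt "0 0 0 0.04 0 0 60"

```text
t: 12.4
tool_pos: [0.5006, -0.0034, 0.2034]
orientation: [-2.232, -2.208, 0.0]
force: [-0.4, -0.2, -0.1]
opening: 0.0603
gripper_force: 0.0
```

```bash
python3 - <<'E'
from h import *
rep()
c=grab('wrist');v,u=np.mgrid[100:300:2,240:400:2]
P=np.array([disp(world(c,a,b)) for a,b in zip(u.ravel(),v.ravel())]);m=(P[:,2]>.1)&(P[:,2]<.11)
print(m.sum(),P[m].mean(0))
E
```

```text
t 12.4 disp mm [-104.9  -36.8  203.4] turn err units [-0.01 -0.01  0.02] F [-0.4 -0.2 -0.1] open 60.3 gf 0.0
196 [-0.1004812  -0.03980367  0.10431372]
```

>>> move_arm --pt "0 0 0 -0.12 0.17 0.9 60" --pt "0 0 0 0 0 1 60" --pt "0 0 0 0 0 1 60" --pt "0 0 0 0 0 1 60" --pt "0 0 0 0 0 1 60" --pt "0 0 0 0 0 0 10" --pt "0 0 0 0 0 0 10" --pt "0 0 0 0 0 0 10" --pt "0 0 0 0 0 0 10" --pt "0 0 0 0 0 0 10" --force 25

```text
t: 13.45
tool_pos: [0.5058, -0.009, 0.0834]
orientation: [2.236, 2.206, 0.0]
force: [-20.5, -1.1, 14.5]
opening: 0.0247
gripper_force: 10.0
```

>>> move_arm --pt "0 0 0 0 0 0 10" --pt "0 0 0 0 0 0 10" --pt "0 0 0 0.3 0 0 10" --pt "0 0 0 0.5 0 0 10" --pt "0 0 0 0.6 0 0 10" --pt "0 0 0 0.6 0 0 10" --pt "0 0 0 0.6 0 0 10" --pt "0 0 0 0.4 0 0 10" --pt "0 0 0 0.2 0 0 10" --pt "0 0 0 0 0 0 10"

```text
t: 14.45
tool_pos: [0.5053, 0.0722, 0.0831]
orientation: [-2.233, -2.206, 0.003]
force: [-11.3, 3.2, 11.6]
opening: 0.0218
gripper_force: 25.0
```

>>> move_arm --pt "0 0 0 0 0 0 70" --pt "0 0 0 0 0 0 70" --pt "0 0 0 0 0 0 70" --pt "0 0 0 0 0 -0.5 70" --pt "0 0 0 0 0 -1 70" --pt "0 0 0 0 0 -1 70" --pt "0 0 0 0 0 -1 93" --pt "0 0 0 0 0 -1 93" --pt "0 0 0 0 0 -0.5 93" --pt "0 0 0 0 0 0 93"

```text
t: 15.45
tool_pos: [0.5081, 0.0712, 0.2099]
orientation: [2.234, 2.204, 0.005]
force: [-0.8, -0.3, -0.8]
opening: 0.0921
gripper_force: 0.0
```

```bash
python3 - <<'E'
from h import *
rep()
c=grab('wrist');v,u=np.mgrid[100:300:2,240:400:2]
P=np.array([disp(world(c,a,b)) for a,b in zip(u.ravel(),v.ravel())]);m=(P[:,2]>.1)&(P[:,2]<.11)
print(m.sum(),P[m].mean(0))
E
```

```text
t 15.45 disp mm [-98.4  37.9 209.9] turn err units [ 0.05 -0.   -0.  ] F [-0.8 -0.3 -0.8] open 92.1 gf 0.0
186 [-0.10053798  0.04137064  0.10431502]
```

>>> move_arm --pt "0 0 0 -1 0 0 93" --pt "0 0 0 -1 0 0 93" --pt "0 0 0 -1 0 0 93" --pt "0 0 0 -1 0 0 93" --pt "0 0 0 -1 0 0 93" --pt "0 0 0 -1 0 0 93" --pt "0 0 0 -1 0.74 0 93" --pt "0 0 0 -1 1 0 93" --pt "0 0 0 -0.12 1 0 93" --pt "0 0 0 0 1 0 93"

```text
t: 16.5
tool_pos: [0.5971, -0.1342, 0.2046]
orientation: [-2.237, -2.202, 0.003]
force: [-0.1, 0.1, 0.6]
opening: 0.0929
gripper_force: 0.0
```

>>> move_arm --pt "0 0 0 0 1 0 93" --pt "0 0 0 0 1 0 93" --pt "0 0 0 0 1 0 93" --pt "0 0 0 0 0 0 93" --pt "0 0 0 0 0 0 93" --pt "0 0 0 0 0 0 93" --pt "0 0 0 0 0 0 93" --pt "0 0 0 0 0 0 93" --pt "0 0 0 0 0 0 93" --pt "0 0 0 0 0 0 93"

```text
t: 17.5
tool_pos: [0.6723, -0.1342, 0.2075]
orientation: [2.236, 2.206, 0.0]
force: [0.3, 0.1, -0.1]
opening: 0.0924
gripper_force: 0.0
```

```bash
python3 -c "from h import *;rep()"
```

```text
t 17.5 disp mm [  68.5 -165.3  207.5] turn err units [ 0.  0. -0.] F [ 0.3  0.1 -0.1] open 92.4 gf 0.0
```

>>> move_arm --pt "0 0 0 0 0 0.7 93" --pt "0 0 0 0 0 0.7 93" --pt "0 0 0 0 0 0.7 93" --pt "0 0 0 0 0 0.7 93" --pt "0 0 0 0 0 0 93" --pt "0 0 0 0 0.34 0 93" --pt "0 0 0 0 0 0 93" --pt "0 0 0 0 0 0 30" --pt "0 0 0 0 0 0 30" --pt "0 0 0 0 0 0 30" --force 30

```text
t: 18.5
tool_pos: [0.6808, -0.1345, 0.1389]
orientation: [2.236, 2.206, -0.0]
force: [-8.2, 1.3, 5.4]
opening: 0.0735
gripper_force: 3.6
```

>>> move_arm --pt "0 0 0 0 0 0 30" --pt "0 0 0 0 0 0 30" --pt "0 0 0 0 0 0 30" --pt "0 0 0 0 0 0 30" --pt "0 0 0 0 0 0 30" --pt "0 0 0 0 0 0 30" --pt "0 0 0 0 0 0 30" --pt "0 0 0 0 0 0 30" --pt "0 0 0 0 0 0 30" --pt "0 0 0 0 0 0 30"

```text
t: 19.5
tool_pos: [0.6803, -0.1347, 0.1392]
orientation: [2.236, 2.206, -0.002]
force: [-10.0, 0.4, 7.7]
opening: 0.0389
gripper_force: 30.0
```

>>> move_arm --pt "0 0 0 0 0 0 93" --pt "0 0 0 0 0 0 93" --pt "0 0 0 0 -0.15 0 93" --pt "0 0 0 0 -0.15 0 93" --pt "0 0 0 0 0 0 93" --pt "0 0 0 0 0 0 93" --pt "0 0 0 0 0 -0.8 93" --pt "0 0 0 0 0 -1 93" --pt "0 0 0 0 0 -1 93" --pt "0 0 0 0 0 0 93"

```text
t: 20.5
tool_pos: [0.6766, -0.1348, 0.2135]
orientation: [2.23, 2.2, 0.008]
force: [0.2, -1.0, 0.2]
opening: 0.0929
gripper_force: 0.0
```

```bash
python3 - <<'E'
from h import *
rep()
a=grab('wrist')['frame'][0:300,:,::-1];b=grab('scene')['frame'][210:340,215:445,::-1]
im=np.zeros((600,640,3),np.uint8);im[:300]=a;r=cv2.resize(b,None,fx=2.3,fy=2.3);im[300:300+r.shape[0],:r.shape[1]]=r
cv2.imwrite('pics/w4.png',im)
E
```

```text
t 20.5 disp mm [  72.8 -165.8  213.5] turn err units [ 0.1   0.02 -0.  ] F [ 0.2 -1.   0.2] open 92.9 gf 0.0
```

View pics/w4.png

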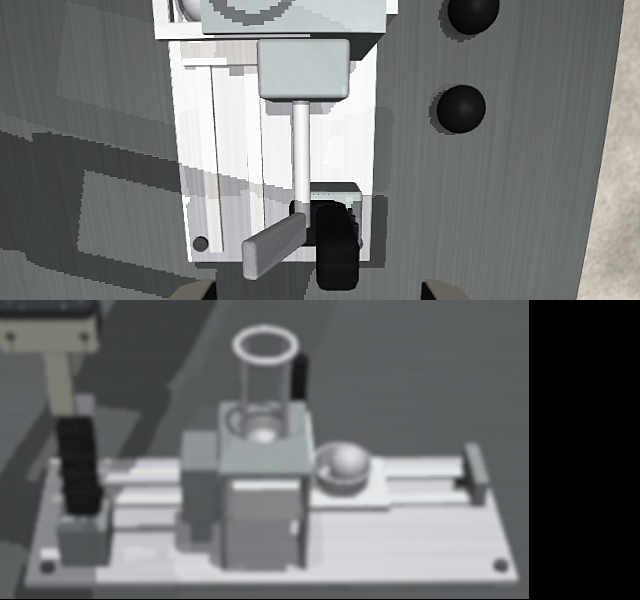

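The first ball sits in the leading well at (350,463). The second is under the hole at (188,5), and the last ball is down in the pocket. Next I slide the carrier home.

>>> move_arm --pt "0 0 0 0 -1 0 93" --pt "0 0 0 0 -1 0 93" --pt "0 0 0 0 -1 0 93" --pt "0 0 0 0 -1 0 80" --pt "0 0 0 0.5 -1 0 60" --pt "0 0 0 1 -1 0 60" --pt "0 0 0 1 -0.93 0 60" --pt "0 0 0 1 0 0 60" --pt "0 0 0 1 0 0 60" --pt "0 0 0 1 0 0 60"

```text
t: 21.6
tool_pos: [0.5012, 0.0068, 0.2058]
orientation: [-2.236, -2.205, 0.001]
force: [-0.3, -0.3, 0.2]
opening: 0.0599
gripper_force: 0.0
```

>>> move_arm --pt "0 0 0 1 0 0 60" --pt "0 0 0 1 0 0 60" --pt "0 0 0 0.7 0 0 60" --pt "0 0 0 0 0 0 60" --pt "0 0 0 0 0 0 60" --pt "0 0 0 0 0 0 60" --pt "0 0 0 0 0 0 60" --pt "0 0 0 0 0 0 60" --pt "0 0 0 0 0 0 60" --pt "0 0 0 0 0 0 60"

```text
t: 22.6
tool_pos: [0.503, 0.0729, 0.2072]
orientation: [2.237, 2.206, 0.0]
force: [-0.4, 0.7, 0.5]
opening: 0.0597
gripper_force: 0.0
```

```bash
python3 -c "from h import *;rep()"
```

```text
t 22.6 disp mm [-103.6   39.6  207.2] turn err units [ 0.   -0.   -0.01] F [-0.4  0.7  0.5] open 59.7 gf 0.0
```

>>> move_arm --pt "0 0 0 0.06 0.12 1 60" --pt "0 0 0 0 0 1 60" --pt "0 0 0 0 0 1 60" --pt "0 0 0 0 0 1 60" --pt "0 0 0 0 0 1 60" --pt "0 0 0 0 0 0 10" --pt "0 0 0 0 0 0 10" --pt "0 0 0 0 0 0 10" --pt "0 0 0 0 0 0 10" --pt "0 0 0 0 0 0 10" --force 20

```text
t: 23.6
tool_pos: [0.5067, 0.0747, 0.0835]
orientation: [2.235, 2.206, 0.002]
force: [-12.0, -0.1, 9.0]
opening: 0.0246
gripper_force: 7.0
```

>>> move_arm --pt "0 0 0 0 0 0 10" --pt "0 0 0 0 0 0 10" --pt "0 0 0 0.3 0 0 10" --pt "0 0 0 0.5 0 0 10" --pt "0 0 0 0.5 0 0 10" --pt "0 0 0 0.5 0 0 10" --pt "0 0 0 0.4 0 0 10" --pt "0 0 0 0.3 0 0 10" --pt "0 0 0 0.2 0 0 10" --pt "0 0 0 0.15 0 0 10"

```text
t: 24.6
tool_pos: [0.5061, 0.1437, 0.0831]
orientation: [2.234, 2.206, -0.008]
force: [-9.1, -21.8, 10.7]
opening: 0.0216
gripper_force: 20.0
```

>>> move_arm --pt "0 0 0 0 0 0 10" --pt "0 0 0 0 0 0 10" --pt "0 0 0 0 0 0 70" --pt "0 0 0 0 0 0 70" --pt "0 0 0 0 0 0 70" --pt "0 0 0 0 0 -0.5 70" --pt "0 0 0 0 0 -1 70" --pt "0 0 0 0 0 -1 70" --pt "0 0 0 0 0 -1 70" --pt "0 0 0 0 0 -1 70"

```text
t: 25.6
tool_pos: [0.507, 0.1461, 0.1968]
orientation: [2.236, 2.206, 0.001]
force: [0.1, 0.2, 0.0]
opening: 0.0701
gripper_force: 0.0
```

```bash
python3 - <<'E'
from h import *
rep()
c=grab('wrist');v,u=np.mgrid[100:300:2,240:400:2]
P=np.array([disp(world(c,a,b)) for a,b in zip(u.ravel(),v.ravel())]);m=(P[:,2]>.1)&(P[:,2]<.11)
print(m.sum(),P[m].mean(0))
b=grab('scene')['frame'][210:340,215:445,::-1]
im=np.zeros((600,640,3),np.uint8);im[:300]=c['frame'][:300,:,::-1];r=cv2.resize(b,None,fx=2.3,fy=2.3);im[300:300+r.shape[0],:r.shape[1]]=r
cv2.imwrite('pics/w5.png',im)
E
```

```text
t 25.6 disp mm [-100.5  112.8  196.8] turn err units [ 0.01 -0.    0.  ] F [0.1 0.2 0. ] open 70.1 gf 0.0
204 [-0.10054207  0.11004528  0.10426815]
```

View pics/w5.png

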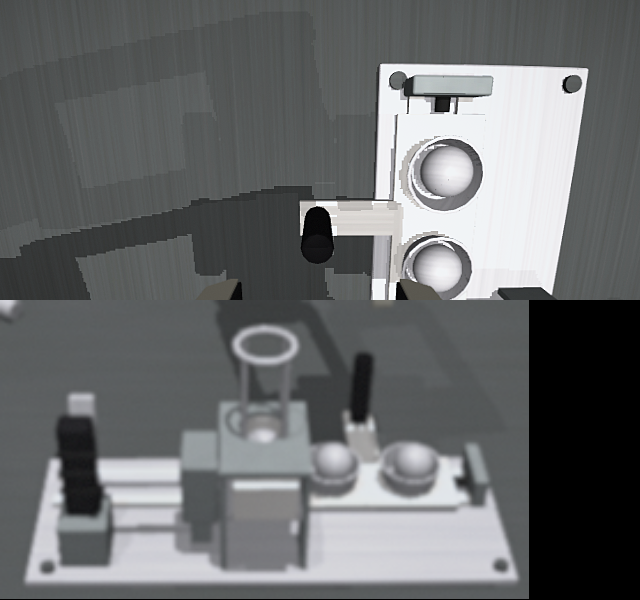

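The carrier is home: the post is at y 110 mm, so the carrier joint reads 0.210. Both balls are seated, at (447,170) and (437,268), and the third is still in the pocket at (263,435).

```bash
python3 -c "from plant import close_job;print(close_job())"
```

```text
the job is handed in; nothing more can be done
None
```

I loaded both wells with one ball each, slid the carrier home against its end stop and left the third ball in the dispenser. I handed the job in at about 26 s; the hand-in gave no verdict.

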